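# Close a gift box by tucking its flap under the lip

## Robot

A 7-joint arm with a two-finger parallel gripper is mounted at the origin on the work surface. World frame = base frame: x ahead of the robot, y to its left, z up, the work surface at z = 0. Lengths are in m, angles in degrees, forces in N, time in s.
With the tool pointing down it reaches from about 0.4 to 0.85 m from the base axis. Payload 4.5 kg.
Tool frame: the origin (TCP) lies between the finger pads; the fingertips stand 22 mm ahead of it and the grasp point (between the pads) lies 3 mm ahead of it; z points along the fingers, y is the line along which they close (so a half turn about z gives the same grasp; the last joint's range is limited). The gripper opens to 85 mm and grips with 20 to 120 N. Pads are 22 mm wide; open, the fingers measure 114 mm over their backs; the gripper's body (76 mm by 85 mm) begins 54 mm behind the grasp point. The pads swing forward as they close: fully open they stand 13 mm farther back than shut.
Start: joints at [-72.777, 39.483, -11.15, 89.685, 9.013, 51.709, -12.324], TCP at [0.165, 0.603, 0.253] pointing down, gripper open.
Joint ranges: [-172.22, 172.22], [-26.19, 119.32], [-84.43, 86.54], [7.71, 146.69], [-57.33, 237.33], [2.42, 119.75], [-152.13, 152.13]. Speed limits (degrees/s): [147.25, 147.25, 180, 180, 180, 180, 180].

## Interface

Orientations are given as a 3x3 rotation matrix whose columns are the frame's x, y, z axes.
In Python, from station import * gives the robot as it stands. The module is installed in compiled form; this text tells all that it offers.
- The arm moves only by the tool apply_moves, never from a script. Its arguments are lists of equal length, an entry for each row: "linear": the shift along the tool's x, y, z in m, a list of three; "turn": the turn, a rotation vector about the tool's x, y, z in rad, a list of three. A call has 1 to 10 rows; each row is the pose to reach, as a shift and turn from the pose commanded when the call began, along the tool's axes at that moment; what a row does not reach only later rows make up. A row lasts 1/10 s, in which the tool goes at most 50 mm and 8.59 degrees, less where a joint would pass 70% of its speed; a pose out of reach is approached as far as the arm can. A call with a gripper value outside its range is refused whole. "hand" is the opening, from 0 (shut) to 1 (fully open), set as the call begins (left out, the last holds). The fingers move at their own pace and stop on an object; "squeeze" is the grip in N (left out, the last holds). Time passes only in rows, so rows that repeat a pose let the fingers close. It gives the time, the measured TCP pose, the force, the opening and the grip force at its end, in the units of the state.
- read_state(): the state, without advancing time (a new reading comes with each control period).
- get_image(name): name is "scene" or "top" or "wrist"; returns the picture (400x640x3 uint8, blue, green, red); there is no depth.
- calibration(name): a dict with "K" (3x3 intrinsics, pixels), "R" (3x3) and "t" (3): a world point X has camera coordinates R X + t. Camera axes: x right, y down, z forward; pixel columns grow to the right and rows downward; lengths in m; the calibration is good to about 2 mm. The wrist camera is an equidistant fisheye: a pixel r from the principal point sees the ray r / f radians off the axis. A picture is of the moment at which its call begins: read the wrist's pose just before it. calibration takes no time and is no camera call; for the wrist camera it gives the pose at the moment of the call.
- job_done(): hands the job in; it is judged then, once.
The state is a dict: "clock": time; "joints": joint angles; "joint_vel": joint speeds; "tau": joint torques, N m; "position": TCP position; "ee_rot": TCP orientation; "force": force on the tool from outside, world axes, zero at the start; "moment": the same for the moment, N m; "width": finger opening in m; "gripper_force": force on a finger pad.
Only numpy, scipy, OpenCV 4.12 (cv2) and the standard library are available. Lean on these libraries where they do the work, as an engineer would, in place of code of your own. Each camera call takes 0.05 s, during which the arm holds its last target. There are 200 camera calls.

## Task

Close the wooden gift box without grasping, lifting or carrying anything: with a fingertip, push the upright spring-hinged flap over until it lies flat on the box, then, still pressing it down, push it along by its rib so that its free edge slides fully home beneath the retaining lip and stays there when you let go. Leave the box where it stands, and do not disturb the doll, the teacup and the tea caddy beside it.

Things in the scene. Friction and masses are not known exactly. Their poses are not given: they have to be found in the camera images.
- giftbox: Loose, heavy (about 2 kg) open box of brown wood, 180 x 180 mm, 60 mm high, level on the table, two white cups inside. Origin: centre of its underside. x runs along the hinge line, y from the hinge side to the lip side (the way the flap folds over, then slides), z up. Handled only by its flap.
- lip_edge (a point): Fixed to the box (axes as the box): middle of the lower front edge of the retaining lip, at box y = 64, z = 70 mm. The lip is a strip 180 mm long, carried 10 mm above the rim on the +y side; it overhangs from y = 64 to 90 mm, its top at z = 76 mm, the slot below closed at y = 82 mm.
- flap_hinge (a point): Middle of the flap's hinge line: box z = 61 mm, y = -80 mm plus joint carriage. Axes turn with the flap: x as the box's x, y from hinge to free edge, z out of its outer face (up once folded flat). The flap is a pale wooden board 170 mm (x) by 140 mm (y, 0 to 140) by 6 mm (z, 0 to 6).
- flap_rib (a point): Foot of the finger rib on the flap's outer face: middle of its hinge-side face (flap y = 100, z = 6 mm; axes as flap_hinge). Bar 120 mm long (x), 10 wide (y 100 to 110), 10 high (z 6 to 16). It faces away from the lip while the flap stands, up when flat. A fingertip on the board against its hinge side can press the flap down and push it to the lip.
- flap_edge (a point): Middle of the flap's free edge (flap y = 140 mm, half-way through its thickness). Axes as flap_hinge.
- flap (a joint): Angle of the flap, rad: 0 flat on the box, 1.57 upright, stop at 2.0; starts between 1.4 and 1.9. A weak spring (0.15 N m/rad, neutral at 1.65) opens it again whenever it is let go untucked; about 2 to 3 N at the rib holds it down.
- carriage (a joint): How far flap and hinge have slid towards the lip along the box's y, m: starts 0 to 0.003, stop (fully home) 0.018. With the flap flat its free edge is 4 mm short of the lip at 0 and 14 mm beneath it at 0.018, 3 mm height to spare: it enters only when flat. About 2.5 N of friction; stays where left.
- doll_mid (a point): Bystander: centre of a turned pale-wood doll, 42 mm in diameter, 100 mm tall, standing loose; point 50 mm above its foot.
- teacup_mid (a point): Bystander: centre of a blue ceramic cup, 64 mm in diameter, 62 mm tall, standing loose; point 31 mm above its foot.
- caddy_mid (a point): Bystander: centre of a dark wooden tea caddy with a small knob, 56 mm in diameter, 91 mm tall, standing loose; point 45 mm above its foot.
There are look-alikes about, which are no part of the job. What is shaped like the part that bears doll_mid but red is not meant. Leave any red look-alike of the part that bears caddy_mid alone.

How it is judged (in metres and radians):
On the way, in this order (a step that is already met when the one before it is completed fails the run):
1. the flap is folded flat on the box, not yet under the lip (value of joint flap below 0.08 rad and value of joint carriage below 0.008 m).
2. the flap's edge is slid beneath the lip (value of joint flap below 0.06 rad and value of joint carriage above 0.012 m), for 0.1 s.
At the end, for the whole second after the job is handed in: The flap lies flat (joint flap under 0.06 rad) and still, with its free edge at least 8 mm beneath the lip (joint carriage over 12 mm of 18) and held there by it; the box stands level on the table at rest; doll, teacup and caddy stand upright (all of step 2 and velocity of joint flap below 0.05 rad/s and z of flap_edge in the frame of giftbox below 0.0702 m and linear speed of giftbox below 0.01 m/s and angle between giftbox's own z axis and vertical below 0.05 rad and height (world z) of giftbox below 0.008 m and angle between each of doll_mid, teacup_mid, caddy_mid's own z axis and vertical below 0.1 rad); the robot touches nothing.
It fails at once if the box is lifted or tipped off the table (height (world z) of giftbox above 0.015 m or angle between giftbox's own z axis and vertical above 0.15 rad).
It fails at once if the box is shoved more than 25 mm from its place (distance of giftbox from where it was at the start of the episode above 0.025 m).
It fails at once if a bystander (doll, teacup or caddy) is moved more than 25 mm (distance of any of doll_mid, teacup_mid, caddy_mid from where it was at the start of the episode above 0.025 m).
It also fails if it takes over 38 s, if anything falls off the work surface, if the arm or the gripper's body presses on something with over 40 N, if the wrist force passes 120 N, or if a joint passes its speed limit or range.

## Working session

There is one attempt and no reset: what is moved stays moved. The work goes in short steps, Python scripts to look and compute and a tool call to move; the robot and the scene stay as the last step left them, time stands still between calls to the robot, and variables do not carry over. Pictures are saved under pics/ and viewed, at most 10 in all, crops included, and the job is handed in when it is done.

Besides the shell and the picture viewer there is one more tool, called after "Request:" in YAML: its name, and indented under it one key for each argument. apply_moves: Moves the arm, as the interface text tells. Its arguments: {"type":"object","properties":{"linear":{"type":"array"},"turn":{"type":"array"},"hand":{"type":"number"},"squeeze":{"type":"number"}},"required":["linear","turn"]}

```bash
mkdir -p pics
python3 - <<'E'
from station import *
import cv2,numpy as np
s=read_state();print(s['clock'],s['position'],np.round(s['ee_rot'],3).tolist())
for n in("scene","top"):
    cv2.imwrite(f"pics/{n}0.png",get_image(n));c=calibration(n);print(n,np.round(c['K'],1).tolist(),np.round(c['R'],3).tolist(),np.round(c['t'],3))
E
```

```text
0.0 [0.16465707 0.60227462 0.25249171] [[-0.965, 0.264, -0.0], [0.264, 0.965, -0.002], [-0.0, -0.002, -1.0]]
scene [[367.5, 0.0, 325.8], [0.0, 367.5, 200.5], [0.0, 0.0, 1.0]] [[-0.671, 0.741, -0.016], [0.584, 0.516, -0.627], [-0.456, -0.43, -0.779]] [ 0.346 -0.336  1.16 ]
top [[506.3, 0.0, 324.4], [0.0, 506.3, 204.4], [0.0, 0.0, 1.0]] [[0.014, -1.0, 0.015], [-0.988, -0.016, -0.154], [0.154, -0.013, -0.988]] [0.081 0.583 0.906]
```

View pics/scene0.png

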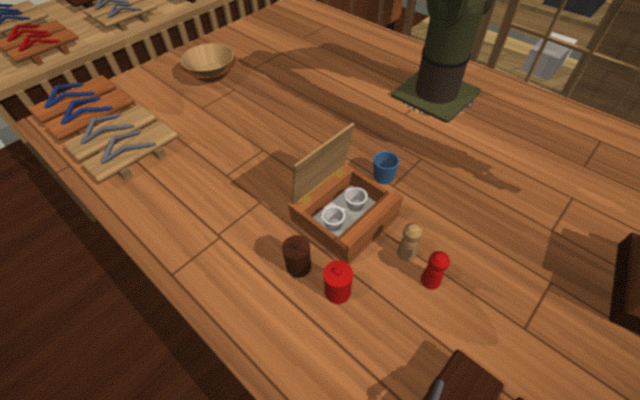

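View pics/top0.png

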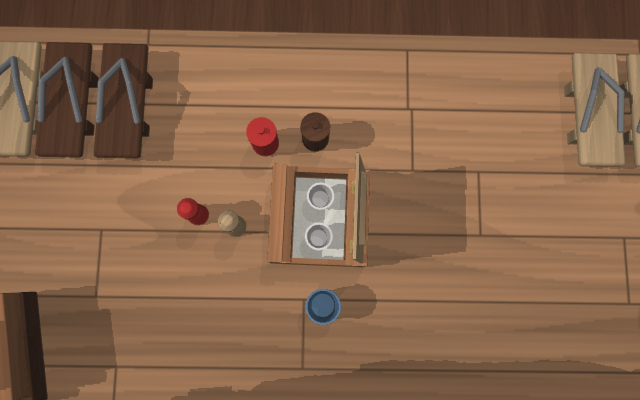

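The top view shows the box around (320,215): the lip on the left (about cols 270-293), and the flap upright on the right (col ~360). The caddy is at (315,130), the teacup at (323,306) and the doll at (229,221). I'll take an enlarged crop next.

```bash
cat > h.py <<'E'
from station import *
import cv2,numpy as np
def px(n,u,v,z):
    c=calibration(n);K,R,t=[np.array(c[k]) for k in('K','R','t')]
    d=R.T@np.linalg.solve(K,[u,v,1.]);o=-R.T@t
    return o+d*(z-o[2])/d[2]
def proj(n,X):
    c=calibration(n);p=np.array(c['R'])@X+c['t'];p=np.array(c['K'])@p;return p[:2]/p[2]
E
python3 - <<'E'
from h import *
im=cv2.imread('pics/top0.png')[145:275,250:390]
cv2.imwrite('pics/c1.png',cv2.resize(im,None,fx=4.5,fy=4.5,interpolation=cv2.INTER_CUBIC))
for n,u,v,z in[('caddy',315,125,.085),('cup',323,305,.06),('doll',228,220,.09),('red',188,209,.09)]:print(n,px('top',u,v,z).round(3))
E
```

```text
caddy [0.723 0.109 0.085]
cup [0.397 0.09  0.06 ]
doll [0.544 0.261 0.09 ]
red [0.562 0.332 0.09 ]
```

View pics/c1.png

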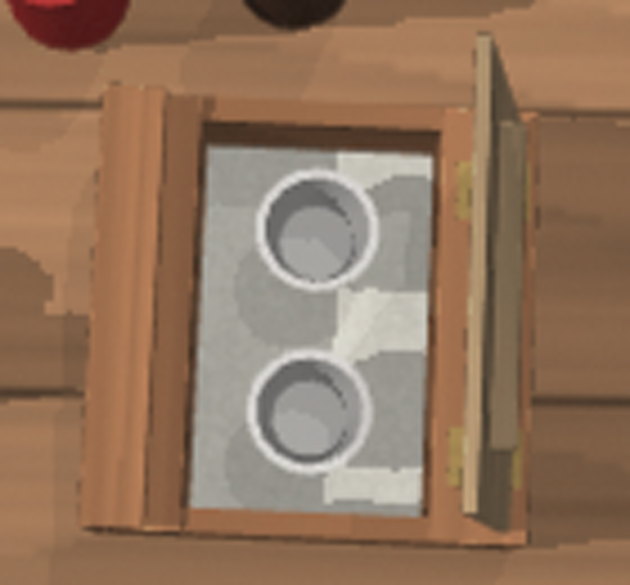

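The crop shows the lip corners at (106,86), (165,90), (82,527) and (144,530). The hinge-side rim corners are at (537,113) and (525,545), and the flap's free edge runs (485,33)-(470,513).

Run:
```python
from h import *
f=lambda u,v,z:px('top',250+u/4.5-.4,145+v/4.5-.4,z)
L=[f(106,86,.076),f(82,527,.076)];I=[f(165,90,.076),f(144,530,.076)];H=[f(537,113,.06),f(525,545,.06)]
for q in(L,I,H):print(np.round(q,4).tolist(),np.linalg.norm(q[0]-q[1]))
print(np.linalg.norm((L[0]-H[0])[:2]),np.linalg.norm((L[1]-H[1])[:2]))
c=(L[0]+L[1]+H[0]+H[1])/4
y=(L[0]+L[1]-H[0]-H[1])[:2];y/=np.linalg.norm(y);x=(L[0]-L[1]+H[0]-H[1])[:2];x/=np.linalg.norm(x)
print('c',c,'y',y,'x',x)
Y=np.r_[y,0];X=np.cross(Y,[0,0,1]);C=np.r_[c[:2],0]
print('X',X)
for a in(1.4,1.5,1.57,1.65,1.75,1.85):
  for car in (0,.003):
    h=C+Y*(-.08+car)+[0,0,.061]
    e=h+.14*(np.cos(a)*Y+np.sin(a)*np.array([0,0,1]))
    r=[(proj('top',e+s*.085*X)-[250,145]+.4)*4.5 for s in(1,-1)]
    r2=[proj('scene',e+s*.085*X) for s in(1,-1)]
    print(a,car,np.round(r).tolist(),np.round(r2).tolist())
s=read_state();R=np.array(s['ee_rot']);print(s['position'])
```

```text
[[0.6507, 0.185, 0.076], [0.4717, 0.1892, 0.076]] 0.1790562933466673
[[0.6494, 0.1609, 0.076], [0.4708, 0.1647, 0.076]] 0.17861907673476657
[[0.6461, 0.0073, 0.06], [0.4677, 0.0121, 0.06]] 0.17848352876994378
0.17775849771118254 0.17716036046062766
c [0.5590493 0.0984126 0.068    ] y [0.02392665 0.99971372] x [ 0.99968629 -0.02504649]
X [ 0.99971372 -0.02392665  0.        ]
1.4 0 [[484.0, 34.0], [471.0, 515.0]] [[295.0, 166.0], [353.0, 123.0]]
1.4 0.003 [[476.0, 34.0], [462.0, 515.0]] [[296.0, 167.0], [355.0, 124.0]]
1.5 0 [[524.0, 34.0], [511.0, 516.0]] [[289.0, 162.0], [349.0, 120.0]]
1.5 0.003 [[516.0, 34.0], [503.0, 516.0]] [[291.0, 163.0], [350.0, 120.0]]
1.57 0 [[552.0, 35.0], [540.0, 517.0]] [[286.0, 159.0], [345.0, 118.0]]
1.57 0.003 [[543.0, 35.0], [531.0, 517.0]] [[287.0, 160.0], [346.0, 118.0]]
1.65 0 [[583.0, 37.0], [573.0, 519.0]] [[282.0, 157.0], [341.0, 115.0]]
1.65 0.003 [[575.0, 37.0], [564.0, 518.0]] [[283.0, 158.0], [342.0, 116.0]]
1.75 0 [[621.0, 40.0], [612.0, 521.0]] [[277.0, 154.0], [336.0, 113.0]]
1.75 0.003 [[613.0, 39.0], [604.0, 520.0]] [[278.0, 155.0], [337.0, 114.0]]
1.85 0 [[658.0, 44.0], [650.0, 522.0]] [[273.0, 152.0], [332.0, 112.0]]
1.85 0.003 [[650.0, 43.0], [642.0, 522.0]] [[274.0, 153.0], [333.0, 113.0]]
[0.16464946 0.60233304 0.25255622]
```

Request:
apply_moves:
  linear:
    - [-0.02, -0.02, -0.046]
    - [-0.544, -0.5045, -0.046]
    - [-0.544, -0.5045, -0.046]
    - [-0.544, -0.5045, -0.046]
    - [-0.544, -0.5045, -0.046]
    - [-0.544, -0.5045, -0.046]
    - [-0.544, -0.5045, -0.046]
    - [-0.544, -0.5045, -0.046]
    - [-0.544, -0.5045, -0.046]
    - [-0.544, -0.5045, -0.046]
  turn:
    - [0, 0, 0.1]
    - [0, 0, 0.2]
    - [0, 0, 0.35]
    - [0, 0, 0.5]
    - [0, 0, 0.65]
    - [0, 0, 0.8]
    - [0, 0, 0.95]
    - [0, 0, 1.1]
    - [0, 0, 1.2]
    - [0, 0, 1.3275]
  hand: 0

```text
clock: 1.1
position: [0.4164, 0.1965, 0.298]
ee_rot: [[0.028, 1.0, -0.0], [1.0, -0.028, 0.0], [0.0, -0.0, -1.0]]
force: [0.8, 0.3, -0.0]
width: 0.0001
gripper_force: 0.0
```

```bash
cat >> h.py <<'E'
C=np.array([.559,.0985,0]);Y=np.array([.0239,.9997,0]);X=np.array([.9997,-.0239,0]);Z=np.array([0,0,1.])
Rg=np.c_[Y,X,-Z]
def to(P):  # P: TCP world target -> tool-frame shift and turn from measured pose
    import scipy.spatial.transform as T
    s=read_state();R=np.array(s['ee_rot'])
    return (R.T@(np.array(P)-s['position'])).round(4),T.Rotation.from_matrix(R.T@Rg).as_rotvec().round(3)
E
python3 - <<'E'
from h import *
s=read_state();print(s['clock'],s['position'],s['force'],np.round(s['joints'],0))
print(to([.556,-.0275,.30]))
E
```

```text
1.1 [0.41641297 0.19652862 0.29800502] [ 0.84266321  0.26295723 -0.01055509] [-37.  24.   9. 114.  -6.  42. -26.]
(array([-0.2201,  0.1458, -0.002 ]), array([-0.   , -0.   , -0.004]))
```

Request:
apply_moves:
  linear:
    - [-0.22, 0.146, 0]
    - [-0.22, 0.146, 0]
    - [-0.22, 0.146, 0]
    - [-0.22, 0.146, 0]
    - [-0.22, 0.146, 0]
    - [-0.22, 0.146, 0]
    - [-0.22, 0.146, 0.03]
    - [-0.22, 0.146, 0.07]
    - [-0.22, 0.146, 0.121]
    - [-0.22, 0.146, 0.121]
  turn:
    - [0, 0, -0.004]
    - [0, 0, -0.004]
    - [0, 0, -0.004]
    - [0, 0, -0.004]
    - [0, 0, -0.004]
    - [0, 0, -0.004]
    - [0, 0, -0.004]
    - [0, 0, -0.004]
    - [0, 0, -0.004]
    - [0, 0, -0.004]

```text
clock: 2.1
position: [0.5517, -0.024, 0.1714]
ee_rot: [[0.019, 1.0, -0.014], [1.0, -0.019, 0.001], [0.0, -0.014, -1.0]]
force: [-2.0, 0.8, 0.1]
width: -0.0001
gripper_force: 0.0
```

Run:
```python
from h import *
s=read_state();print(s['clock'],s['position'],s['force'],np.round(s['joints'],0))
cv2.imwrite('pics/s1.png',cv2.resize(get_image('scene')[60:260,220:480],None,fx=3,fy=3))
# path of tip leading corner P; print tool-frame shift (x along box y, z down) from measured pose
R=np.array(s['ee_rot'])
for a in(1.42,1.3,1.2,1.1,1.0,.9,.8,.7,.6,.5,.4,.3,.2,.1,0.):
    c,n=np.cos(a),np.sin(a)
    S=88.;N=6.
    by=-78.5+S*c-N*n;bz=61+S*n+N*c
    # rib outer corner (100,16): finger front face can't be ahead of it if P is below it
    rb=-78.5+100*c-16*n
    by=min(by,rb+1)
    T=C+Y*(by-11)/1e3+Z*(bz+22)/1e3
    print(a,round(by,1),round(bz,1),(R.T@(T-s['position'])).round(3))
```

```text
2.1 [ 0.55174105 -0.02400069  0.17141738] [-2.03783537  0.79372022  0.08817333] [ -6.  41.   6. 107.  -8.  33.   4.]
1.42 -78.3 148.9 [0.033 0.005 0.   ]
1.3 -66.2 147.4 [0.045 0.005 0.002]
1.2 -56.2 145.2 [0.055 0.005 0.004]
1.1 -46.4 142.1 [0.065 0.005 0.007]
1.0 -36.9 138.3 [0.075 0.005 0.011]
0.9 -28.5 133.7 [0.083 0.005 0.016]
0.8 -21.5 128.3 [0.09  0.005 0.021]
0.7 -15.1 122.3 [0.097 0.005 0.027]
0.6 -9.3 115.6 [0.102 0.005 0.034]
0.5 -4.1 108.5 [0.107 0.005 0.041]
0.4 0.2 100.8 [0.112 0.006 0.049]
0.3 3.8 92.7 [0.115 0.006 0.057]
0.2 6.6 84.4 [0.118 0.006 0.065]
0.1 8.5 75.8 [0.12  0.006 0.074]
0.0 9.5 67.0 [0.121 0.006 0.082]
```

View pics/s1.png

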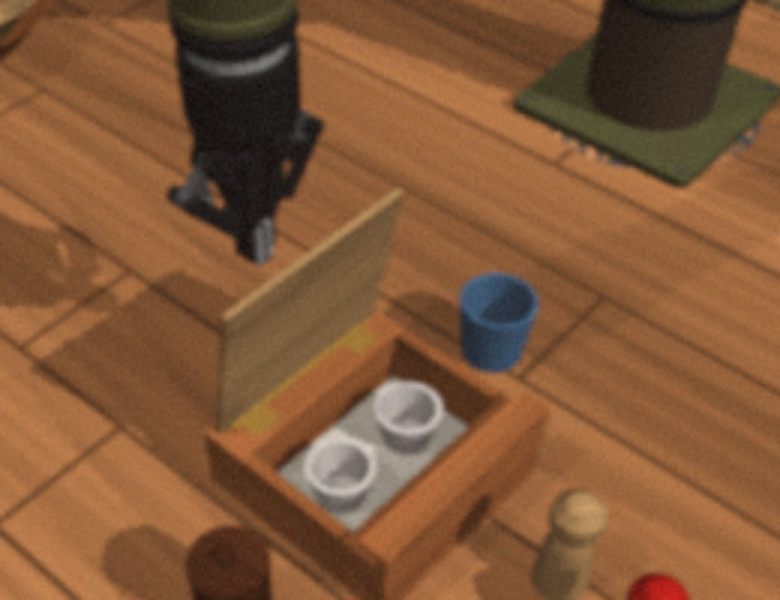

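The gripper stands just behind the upright flap and clear of it, with the bystanders untouched. Next I'll push it over gently.

Request:
apply_moves:
  linear:
    - [0, 0, 0]
    - [0.012, 0, 0.003]
    - [0.024, 0, 0.005]
    - [0.036, 0, 0.006]
    - [0.042, 0, 0.007]
    - [0.048, 0, 0.008]
    - [0.054, 0, 0.009]
    - [0.059, 0, 0.01]
    - [0.059, 0, 0.01]
    - [0.059, 0, 0.01]
  turn:
    - [0, 0, 0]
    - [0, 0, 0]
    - [0, 0, 0]
    - [0, 0, 0]
    - [0, 0, 0]
    - [0, 0, 0]
    - [0, 0, 0]
    - [0, 0, 0]
    - [0, 0, 0]
    - [0, 0, 0]

```text
clock: 3.15
position: [0.5576, 0.0341, 0.1668]
ee_rot: [[0.019, 1.0, -0.001], [1.0, -0.019, 0.0], [0.0, -0.001, -1.0]]
force: [0.5, 1.3, -0.0]
width: -0.0001
gripper_force: 0.0
```

```bash
cat >> h.py <<'E'
def path(L,S=88.,N=6.,dz=0):
    s=read_state();R=np.array(s['ee_rot']);print(s['clock'],np.round(s['position'],4),np.round(s['force'],1),np.round(R[:,2],3))
    for a in L:
        c,n=np.cos(a),np.sin(a)
        by=-78.5+S*c-N*n;bz=61+S*n+N*c
        by=min(by,-78.5+100*c-16*n+1)
        T=C+Y*(by-11)/1e3+Z*(bz+22+dz)/1e3
        print(a,round(by,1),round(bz,1),(R.T@(T-s['position'])).round(4))
E
python3 - <<'E'
from h import *
path([1.2,1.1,1.0,.9,.8,.7,.6,.5,.4,.3,.2,.1,0])
E
```

```text
3.15 [0.5576 0.0341 0.1668] [ 0.5  1.3 -0. ] [-0.001  0.    -1.   ]
1.2 -56.2 145.2 [-0.0027 -0.0002 -0.0004]
1.1 -46.4 142.1 [ 0.007  -0.0001  0.0027]
1.0 -36.9 138.3 [ 0.0165 -0.0001  0.0066]
0.9 -28.5 133.7 [ 0.0249 -0.      0.0112]
0.8 -21.5 128.3 [0.0319 0.     0.0165]
0.7 -15.1 122.3 [0.0384 0.     0.0226]
0.6 -9.3 115.6 [0.0442 0.0001 0.0292]
0.5 -4.1 108.5 [0.0493 0.0001 0.0364]
0.4 0.2 100.8 [0.0536 0.0001 0.0441]
0.3 3.8 92.7 [0.0572 0.0001 0.0521]
0.2 6.6 84.4 [0.06   0.0002 0.0605]
0.1 8.5 75.8 [0.0619 0.0002 0.0691]
0 9.5 67.0 [0.0629 0.0002 0.0779]
```

Request:
apply_moves:
  linear:
    - [0.007, 0, 0.0025]
    - [0.0165, 0, 0.0065]
    - [0.025, 0, 0.011]
    - [0.0285, 0, 0.014]
    - [0.032, 0, 0.0165]
    - [0.0385, 0, 0.0225]
    - [0.041, 0, 0.026]
    - [0.044, 0, 0.029]
    - [0.047, 0, 0.033]
    - [0.049, 0, 0.0365]
  turn:
    - [0, 0, 0]
    - [0, 0, 0]
    - [0, 0, 0]
    - [0, 0, 0]
    - [0, 0, 0]
    - [0, 0, 0]
    - [0, 0, 0]
    - [0, 0, 0]
    - [0, 0, 0]
    - [0, 0, 0]

```text
clock: 4.15
position: [0.5589, 0.0837, 0.1303]
ee_rot: [[0.019, 1.0, 0.0], [1.0, -0.019, 0.001], [0.001, 0.0, -1.0]]
force: [0.6, 0.5, 2.5]
width: -0.0001
gripper_force: 1.1
```

Run:
```python
from h import *
path([.5,.4,.3,.2,.1,.05,0])
a=cv2.resize(get_image('scene')[100:260,260:430],None,fx=2.9,fy=2.9);b=cv2.resize(get_image('top')[145:275,250:390],None,fx=2.8,fy=3.57)
cv2.imwrite('pics/s2.png',np.hstack([a[:464],b[:464]])[:, :800])
```

```text
4.15 [0.5589 0.0837 0.1303] [0.6 0.5 2.5] [ 0.     0.001 -1.   ]
0.5 -4.1 108.5 [-0.0003 -0.0002 -0.0001]
0.4 0.2 100.8 [ 0.004  -0.0002  0.0075]
0.3 3.8 92.7 [ 0.0076 -0.0002  0.0156]
0.2 6.6 84.4 [ 0.0104 -0.0002  0.024 ]
0.1 8.5 75.8 [ 0.0123 -0.0002  0.0326]
0.05 9.1 71.4 [ 0.0129 -0.0002  0.0369]
0 9.5 67.0 [ 0.0133 -0.0002  0.0413]
```

View pics/s2.png

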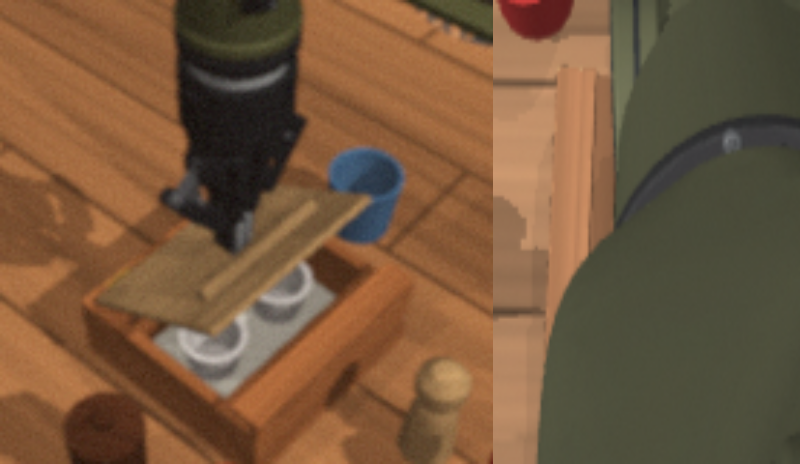

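The fingertip is on the board just behind the rib, and the flap is folded to about 0.5 rad. I'll carry on down.

Request:
apply_moves:
  linear:
    - [0.002, 0, 0.0035]
    - [0.004, 0, 0.0075]
    - [0.006, 0, 0.0115]
    - [0.0075, 0, 0.0155]
    - [0.009, 0, 0.02]
    - [0.0105, 0, 0.024]
    - [0.0115, 0, 0.0285]
    - [0.0125, 0, 0.0325]
    - [0.013, 0, 0.037]
    - [0.0135, 0, 0.041]
  turn:
    - [0, 0, 0]
    - [0, 0, 0]
    - [0, 0, 0]
    - [0, 0, 0]
    - [0, 0, 0]
    - [0, 0, 0]
    - [0, 0, 0]
    - [0, 0, 0]
    - [0, 0, 0]
    - [0, 0, 0]

```text
clock: 5.25
position: [0.5592, 0.0969, 0.0892]
ee_rot: [[0.019, 1.0, 0.0], [1.0, -0.019, 0.001], [0.001, 0.0, -1.0]]
force: [-0.6, 1.3, 3.5]
width: -0.0001
gripper_force: 1.7
```

Request:
apply_moves:
  linear:
    - [0, 0, 0.001]
    - [0, 0, 0.001]
    - [0, 0, 0.001]
  turn:
    - [0, 0, 0]
    - [0, 0, 0]
    - [0, 0, 0]

```text
clock: 5.55
position: [0.5592, 0.0968, 0.0886]
ee_rot: [[0.019, 1.0, 0.0], [1.0, -0.019, 0.001], [0.001, 0.0, -1.0]]
force: [0.5, 1.8, 5.0]
width: -0.0001
gripper_force: 2.4
```

Request:
apply_moves:
  linear:
    - [0, 0, 0.001]
    - [0, 0, 0.002]
    - [0, 0, 0.002]
  turn:
    - [0, 0, 0]
    - [0, 0, 0]
    - [0, 0, 0]

```text
clock: 5.85
position: [0.5593, 0.0968, 0.0884]
ee_rot: [[0.019, 1.0, 0.001], [1.0, -0.019, 0.001], [0.001, 0.001, -1.0]]
force: [-3.0, 2.9, 20.4]
width: 0.0003
gripper_force: 10.3
```

Run:
```python
from h import *
path([0])
a=cv2.resize(get_image('scene')[120:260,270:420],None,fx=4,fy=4)
cv2.imwrite('pics/s3.png',a)
```

```text
5.85 [0.5593 0.0968 0.0884] [-3.   2.9 20.4] [ 0.001  0.001 -1.   ]
0 9.5 67.0 [ 0.0002 -0.0003 -0.0006]
```

View pics/s3.png

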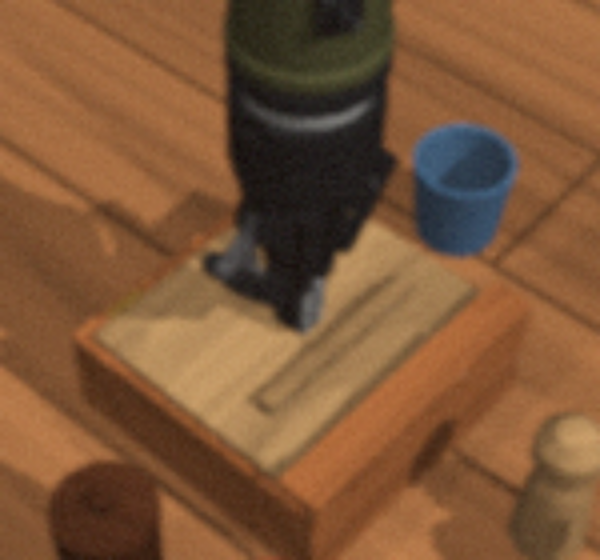

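The flap is flat with about 20 N of hard contact, so step 1 is met. I'll ease the pressure and push along against the rib.

Request:
apply_moves:
  linear:
    - [0, 0, -0.0012]
    - [0.002, 0, -0.0012]
    - [0.004, 0, -0.0012]
    - [0.006, 0, -0.0012]
    - [0.008, 0, -0.0012]
    - [0.01, 0, -0.0012]
    - [0.012, 0, -0.0012]
    - [0.014, 0, -0.0012]
  turn:
    - [0, 0, 0]
    - [0, 0, 0]
    - [0, 0, 0]
    - [0, 0, 0]
    - [0, 0, 0]
    - [0, 0, 0]
    - [0, 0, 0]
    - [0, 0, 0]

```text
clock: 6.7
position: [0.5596, 0.1064, 0.0885]
ee_rot: [[0.023, 1.0, 0.001], [1.0, -0.023, -0.005], [-0.004, 0.001, -1.0]]
force: [-0.8, -6.2, 10.9]
width: -0.0
gripper_force: 5.6
```

Request:
apply_moves:
  linear:
    - [0.002, 0, 0]
    - [0.004, 0, 0]
    - [0.006, 0, 0]
    - [0.008, 0, 0]
    - [0.01, 0, 0]
    - [0.01, 0, 0]
  turn:
    - [0, 0, 0]
    - [0, 0, 0]
    - [0, 0, 0]
    - [0, 0, 0]
    - [0, 0, 0]
    - [0, 0, 0]

```text
clock: 7.3
position: [0.5599, 0.1148, 0.0885]
ee_rot: [[0.024, 1.0, 0.001], [1.0, -0.024, -0.007], [-0.007, 0.001, -1.0]]
force: [-0.3, -7.9, 10.2]
width: 0.0001
gripper_force: 5.5
```

Request:
apply_moves:
  linear:
    - [0.002, 0, 0]
    - [0.004, 0, 0]
    - [0.006, 0, 0]
    - [0.008, 0, 0]
    - [0.009, 0, 0]
    - [0.009, 0, 0]
  turn:
    - [0, 0, 0]
    - [0, 0, 0]
    - [0, 0, 0]
    - [0, 0, 0]
    - [0, 0, 0]
    - [0, 0, 0]

```text
clock: 7.9
position: [0.5603, 0.1239, 0.0884]
ee_rot: [[0.024, 1.0, 0.001], [1.0, -0.024, -0.006], [-0.006, 0.001, -1.0]]
force: [-1.3, -7.9, 10.8]
width: 0.0001
gripper_force: 5.1
```

Request:
apply_moves:
  linear:
    - [0.001, 0, 0]
    - [0.002, 0, 0]
    - [0.002, 0, 0]
    - [0.002, 0, 0]
  turn:
    - [0, 0, 0]
    - [0, 0, 0]
    - [0, 0, 0]
    - [0, 0, 0]

```text
clock: 8.3
position: [0.5603, 0.125, 0.0884]
ee_rot: [[0.024, 1.0, 0.001], [1.0, -0.024, -0.007], [-0.007, 0.001, -1.0]]
force: [-0.2, -8.6, 9.9]
width: -0.0
gripper_force: 6.6
```

Run:
```python
from h import *
path([0])
def m(i,k):
    return cv2.resize(i,None,fx=k,fy=k,interpolation=cv2.INTER_CUBIC)
a=m(get_image('scene')[150:260,280:410],4)
cv2.imwrite('pics/s4.png',a)
print([proj('scene',C+Y*y+X*.09*s+Z*.076).round(0).tolist() for y in(.064,.09) for s in(-1,1)])
```

```text
8.3 [0.5603 0.125  0.0884] [-0.2 -8.6  9.9] [ 0.001 -0.007 -1.   ]
0 9.5 67.0 [-0.0281 -0.0006 -0.0004]
[[394.0, 190.0], [339.0, 240.0], [403.0, 196.0], [349.0, 248.0]]
```

View pics/s4.png

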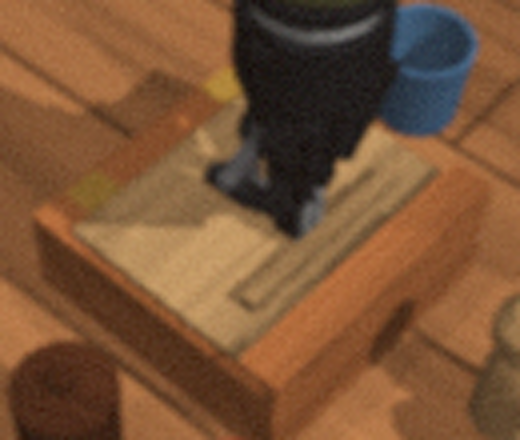

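The flap's edge vanishes beneath the lip front, which runs (236,355)-(440,170). That matches the prediction, so the box has not shifted. One last small push to the stop, checking the force.

Request:
apply_moves:
  linear:
    - [0.001, 0, 0]
    - [0.002, 0, 0]
    - [0.003, 0, 0]
    - [0.003, 0, 0]
  turn:
    - [0, 0, 0]
    - [0, 0, 0]
    - [0, 0, 0]
    - [0, 0, 0]

```text
clock: 8.75
position: [0.5603, 0.1252, 0.0884]
ee_rot: [[0.027, 1.0, 0.0], [1.0, -0.027, -0.011], [-0.011, 0.001, -1.0]]
force: [-0.1, -13.9, 11.2]
width: 0.0002
gripper_force: 8.4
```

It's at the stop: the force rises and nothing moves. Next I'll unload and lift straight up.

Request:
apply_moves:
  linear:
    - [-0.004, 0, -0.001]
    - [-0.007, 0, -0.003]
    - [-0.008, 0, -0.008]
    - [-0.01, 0, -0.02]
    - [-0.01, 0, -0.05]
    - [-0.01, 0, -0.09]
    - [-0.01, 0, -0.13]
    - [-0.01, 0, -0.16]
    - [-0.01, 0, -0.16]
  turn:
    - [0, 0, 0]
    - [0, 0, 0]
    - [0, 0, 0]
    - [0, 0, 0]
    - [0, 0, 0]
    - [0, 0, 0]
    - [0, 0, 0]
    - [0, 0, 0]
    - [0, 0, 0]

```text
clock: 9.65
position: [0.562, 0.1263, 0.2529]
ee_rot: [[0.018, 1.0, 0.009], [1.0, -0.018, 0.004], [0.004, 0.009, -1.0]]
force: [0.2, -0.1, 0.3]
width: -0.0001
gripper_force: 0.0
```

Run:
```python
from h import *
path([0])
a=cv2.resize(get_image('scene')[130:300,270:450],None,fx=3.5,fy=3.5,interpolation=cv2.INTER_CUBIC)
cv2.imwrite('pics/s5.png',a[:,:800])
```

```text
9.65 [0.562  0.1263 0.2529] [ 0.2 -0.1  0.3] [ 0.009  0.004 -1.   ]
0 9.5 67.0 [-0.03   -0.0039  0.1637]
```

View pics/s5.png

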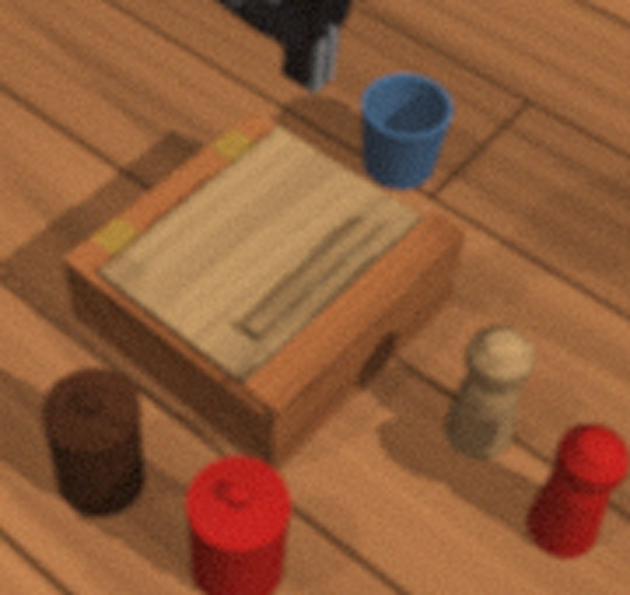

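The flap stays flat and tucked under the lip. The bystanders stand upright, and the gripper is well clear.

```bash
python3 -c "
from station import *
print(job_done())"
```

```text
the job is handed in; nothing more can be done
None
```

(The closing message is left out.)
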